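Tip the spacers through the funnel into the filling tube

TASK

Bring the funnel carrier up to the blue stand so that its yellow funnel sits centred under the tray's pouring lip, with the plate's front edge up to the stand's foot. Then tip the tray with its red-knobbed lever so that all six orange spacers run through the funnel into the clear tube, and put the tray back level. Leave the carrier standing upright on the bench, and leave the filter, bottle and rubber ring where they are.

Things in the scene. Friction and masses are not known exactly. Their poses are not given: they have to be found in the camera images.
- stand: Blue steel tipping stand, fixed. Origin on the bench under the middle of the tray's hinge axis, which runs along the stand's x, 180 mm up; the tray pours to the stand's +y. Foot 170 mm wide (x), 15 thick, from y = -143 to -8 mm. Two uprights at x = +-70 (10 thick), y = -55 to -20, with arms at hinge height reaching y = +18; top at 190 mm.
- pour_spot (a point): Point on the bench 50 mm in front (stand +y) of the hinge axis: the funnel's axis should stand here. Same axes as the stand. With the carrier square to the stand and its front edge 3 mm from the foot, the funnel axis is at this distance.
- tray (a joint): Tip angle of the aluminium tray: 0 = level (start, stop) to 1.2 rad (stop). Stiff hinge: stays where left; takes 3 to 6 N at the knob. Pushing the knob to stand +y tips it. Tray open-topped, 94 mm wide, 140 long (stand y = -125 to +15 when level), walls 34 high, open at the +y end.
- lever_knob (a point): Centre of the red ball knob (28 mm diameter) on the tray's lever, a 10 mm rod rigid with the tray, in the plane x = -108 of the stand, on its robot side. The knob is 100 mm from the hinge axis; at tip angle q it is at stand y = 100 sin(q - 0.6), z = 180 + 100 cos(q - 0.6) mm, so it leans back when level.
- lip (a point): Middle of the tray's open pouring lip on its floor: 15 mm in front of the hinge axis, 180 mm up when level.
- carrier: Loose funnel carrier, 0.9 kg, one piece: aluminium plate 110 (x) by 215 (y) by 12 mm, a clear tube (inner diameter 56, outer 62; floor 15 and mouth 85 mm up), a yellow funnel on it (85 to 140 mm up, mouth 150 mm outside diameter) and a handle. Origin on the plate's underside on the tube's axis; the plate reaches from y = -55 (front edge) to y = +160.
- handle (a point): Grip point of the carrier's black handle, 115 mm from the tube axis along the carrier's +y and 140 mm up. The handle is an upright flat bar 14 mm thick (carrier x), 70 mm long (carrier y), from 115 to 150 mm up, on two steel posts.
- funnel_mouth (a point): Centre of the funnel's open mouth, on the tube's axis, 140 mm above the plate's underside.
- filter: Bystander: standing blue pleated filter with black end rings, 116 mm diameter, 140 mm tall; origin at the underside centre.
- bottle: Bystander: grey dispensing bottle, 52 mm diameter, 150 mm tall; origin at the underside centre.
- end_ring: Bystander: flat black rubber end ring, 120 mm outside diameter, 18 mm high; origin at the underside centre.
- spacer0: Orange slippery nylon spacer, a chunky cylinder 20 mm diameter, 18 mm long, 15 g, with black-looking bore; one of six standing on the tray. Origin at its centre, z along its axis.
- spacer1: Orange slippery nylon spacer, a chunky cylinder 20 mm diameter, 18 mm long, 15 g, with black-looking bore; one of six standing on the tray. Origin at its centre, z along its axis.
- spacer2: Orange slippery nylon spacer, a chunky cylinder 20 mm diameter, 18 mm long, 15 g, with black-looking bore; one of six standing on the tray. Origin at its centre, z along its axis.
- spacer3: Orange slippery nylon spacer, a chunky cylinder 20 mm diameter, 18 mm long, 15 g, with black-looking bore; one of six standing on the tray. Origin at its centre, z along its axis.
- spacer4: Orange slippery nylon spacer, a chunky cylinder 20 mm diameter, 18 mm long, 15 g, with black-looking bore; one of six standing on the tray. Origin at its centre, z along its axis.
- spacer5: Orange slippery nylon spacer, a chunky cylinder 20 mm diameter, 18 mm long, 15 g, with black-looking bore; one of six standing on the tray. Origin at its centre, z along its axis.

How it is judged (in metres and radians):
On the way, in this order (a step that is already met when the one before it is completed fails the run):
1. the carrier stands upright on the bench with the funnel's axis within 30 mm of the pour spot, the tray not yet tipped (horizontal distance between carrier and pour_spot below 0.03 m and angle between carrier's own z axis and vertical below 0.1 rad and height (world z) of carrier below 0.01 m and value of joint tray below 0.15 rad), for 0.2 s.
2. the tray is tipped by more than 0.6 rad and all six spacers are in the tube (value of joint tray above 0.6 rad and horizontal distance between each of spacer0, spacer1, spacer2, spacer3, spacer4, spacer5 and carrier below 0.026 m and z of spacer0 in the frame of carrier between 0.01 and 0.085 m and z of spacer1 in the frame of carrier between 0.01 and 0.085 m and z of spacer2 in the frame of carrier between 0.01 and 0.085 m and z of spacer3 in the frame of carrier between 0.01 and 0.085 m and z of spacer4 in the frame of carrier between 0.01 and 0.085 m and z of spacer5 in the frame of carrier between 0.01 and 0.085 m), for 0.2 s.
At the end, for the whole second after the job is handed in: All six spacers are in the clear tube (centre within 26 mm of its axis and below its mouth, 85 mm above the carrier's underside), the carrier stands upright (within 0.1 rad), at rest on the bench with its tube axis within 60 mm of the pour spot, and the tray is back level (below 0.12 rad) (horizontal distance between each of spacer0, spacer1, spacer2, spacer3, spacer4, spacer5 and carrier below 0.026 m and z of spacer0 in the frame of carrier between 0.01 and 0.085 m and z of spacer1 in the frame of carrier between 0.01 and 0.085 m and z of spacer2 in the frame of carrier between 0.01 and 0.085 m and z of spacer3 in the frame of carrier between 0.01 and 0.085 m and z of spacer4 in the frame of carrier between 0.01 and 0.085 m and z of spacer5 in the frame of carrier between 0.01 and 0.085 m and angle between carrier's own z axis and vertical below 0.1 rad and height (world z) of carrier below 0.01 m and horizontal distance between carrier and pour_spot below 0.06 m and linear speed of carrier below 0.02 m/s and value of joint tray below 0.12 rad); the robot touches nothing.
It fails at once if the filter, bottle or rubber ring is moved by more than 40 mm (distance of any of filter, bottle, end_ring from where it was at the start of the episode above 0.04 m).
It fails at once if the carrier tips by more than 0.35 rad (angle between carrier's own z axis and vertical above 0.35 rad).
It also fails if it takes over 61 s, if anything falls off the work surface, if the arm or the gripper's body presses on something with over 40 N, if the wrist force passes 120 N, or if a joint passes its speed limit or range.

ROBOT

A 6-joint arm with a two-finger parallel gripper is mounted at the origin on the work surface. World frame = base frame: x ahead of the robot, y to its left, z up, the work surface at z = 0. Lengths are in mm, angles in rad, forces in N, time in s.
With the tool pointing down it reaches from about 350 to 875 mm from the base axis. Payload 4.2 kg.
Tool frame: the origin (TCP) lies midway between the tips of the shut fingers; the grasp point (between the pads) lies 19 mm behind it (arm.tcp_to_grasp is the distance from the TCP to the grasp point, in mm); z points along the fingers, y is the line along which they close (so a half turn about z gives the same grasp; the last joint's range is limited). The gripper opens to 85 mm and grips with 20 to 120 N. Pads are 22 mm wide; open, the fingers measure 114 mm over their backs; the gripper's body (76 mm by 85 mm) begins 54 mm behind the grasp point. The pads swing forward as they close: fully open they stand 13 mm farther back than shut.
Start: joints at [1.402, 0.385, 0.008, 0, -1.194, -0.259], TCP at [259.26, 568.668, 231.312] pointing down, gripper open.
Joint ranges: [-3.14, 3.14], [-1.21, 2.06], [-1.07, 1.41], [-3.16, 2.05], [-2.99, -0.16], [-3.1, 3.1]. Speed limits (rad/s): [2.79, 2.79, 3.14, 3.14, 3.14, 3.14].

INTERFACE

Orientations are given as a unit quaternion [x, y, z, w].
In Python, from bench import arm, get_image gives the robot as it stands.
- The arm moves only by the tool drive_tool, never from a script. Its argument "deltas" is a list of rows, each a list of 2 entries, a list of its own where there are three numbers: the shift along the tool's x, y, z in cm, then the turn, a rotation vector about the tool's x, y, z in degrees. In form: [[[x, y, z], [ax, ay, az]], ...]. A call has 1 to 12 rows; each row shifts and turns the commanded pose from where the row before left it, along the tool's axes as they then stand; what a row does not reach is not made up. A row lasts 1/10 s, in which the tool goes at most 50 mm and 8.59 degrees, less where a joint would pass 70% of its speed; a pose out of reach is approached as far as the arm can. A call with a gripper value outside its range is refused whole. "claw" is the finger opening in cm, from 0 to 8.54, set as the call begins (left out, the last holds). The fingers move at their own pace and stop on an object; the grip force is fixed at half the most. Time passes only in rows, so rows that do not move let the fingers close. It gives the time, the measured TCP pose, the force, the opening and the grip force at its end, in the units of the state.
- arm.read_state(): the state, without advancing time (a new reading comes with each control period).
- get_image(name): name is "scene" or "side" or "wrist"; returns a dict with "img" (420x560x3 uint8, red, green, blue), "fx", "fy", "cx", "cy" (pixels), "eye" and "orientation" of the camera in the world; the wrist camera has in their place "mount" (4x4, takes a point from camera to tool coordinates, whose origin is the TCP and whose axes are the flange's). Camera axes: x right, y down, z forward; pixel columns grow to the right and rows downward; lengths in mm; the calibration is good to about 2 mm. A picture is of the moment at which its call begins: read the wrist's pose just before it. There is no depth.
- arm.job_done(): hands the job in; it is judged then, once.
The state is a dict: "clock": time; "joints": joint angles; "joint_vel": joint speeds; "joint_efforts": joint torques, N m; "position": TCP position; "ee_rot": TCP orientation; "contact_force": force on the tool from outside, world axes, zero at the start; "wrist_torque": the same for the moment, N m; "gripper_width": finger opening in mm; "grasp_force": force on a finger pad.
Only numpy, scipy, OpenCV 4.12 (cv2) and the standard library are available. Lean on these libraries where they do the work, as an engineer would, in place of code of your own. Each camera call takes 0.05 s, during which the arm holds its last target. There are 200 camera calls.

## Working session

There is one attempt and no reset: what is moved stays moved. The work goes in short steps, Python scripts to look and compute and a tool call to move; the robot and the scene stay as the last step left them, time stands still between calls to the robot, and variables do not carry over. Pictures are saved under pics/ and viewed, at most 10 in all, crops included, and the job is handed in when it is done.

Besides the shell and the picture viewer there is one more tool, called after "Call:" as name([rows], argument=value, ...), one row to a line, values as JSON. drive_tool: Moves the arm, as the interface text tells. Its arguments: {"type":"object","properties":{"deltas":{"type":"array"},"claw":{"type":"number"}},"required":["deltas"]}

```bash
mkdir -p pics; ls
python3 - <<'E'
from bench import arm,get_image
import cv2,numpy as np,pickle
s=arm.read_state(); print(s)
d={}
for n in("scene","side"):
    g=get_image(n); d[n]=g; cv2.imwrite(f"pics/{n}0.png",g["img"][:,:,::-1]); print(n,{k:v for k,v in g.items() if k!="img"})
pickle.dump(d,open("v0.pkl","wb"))
E
```

```text
pics
{'clock': 0.0, 'joints': array([ 1.40159518e+00,  3.85583962e-01,  6.65627190e-03, -5.17674017e-04,
       -1.19399486e+00, -2.58594474e-01]), 'joint_vel': array([ 1.19868013e-06, -1.31760497e-03, -1.30818135e-03,  2.55227225e-04,
       -2.37344476e-04,  2.37378081e-04]), 'joint_efforts': array([ 2.55586438e-04, -3.92290914e+01,  1.88393873e+01,  4.18602750e+00,
       -4.69249891e-03,  8.87764529e-09]), 'position': array([259.03233556, 568.16769528, 230.21417822]), 'ee_rot': array([ 9.77190095e-01, -2.12363675e-01, -1.92835286e-04,  1.07279842e-03]), 'contact_force': array([-0.74057893, -0.82011734,  0.36330366]), 'wrist_torque': array([-0.01486686, -0.02988439,  0.0260284 ]), 'grasp_force': 0.0, 'gripper_width': 85.01970706421157}
scene {'fx': 501.2194436722474, 'fy': 501.2194436722474, 'cx': 284.0642511233293, 'cy': 212.92634752036219, 'eye': array([1233.34675123, -208.13504403, 1143.80656996]), 'orientation': array([ 0.75118494,  0.57748667, -0.19397544, -0.25417292])}
side {'fx': 473.162117365325, 'fy': 473.162117365325, 'cx': 284.8352861145888, 'cy': 211.3510577160398, 'eye': array([  233.95190232, -1277.48561123,  1006.14187108]), 'orientation': array([ 0.87248276, -0.10237407,  0.04777935, -0.47540563])}
```

View pics/scene0.png

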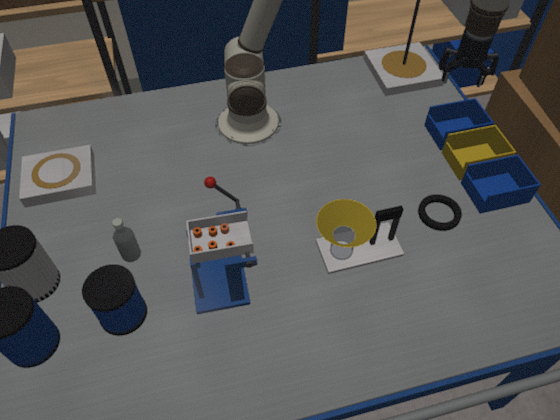

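View pics/side0.png

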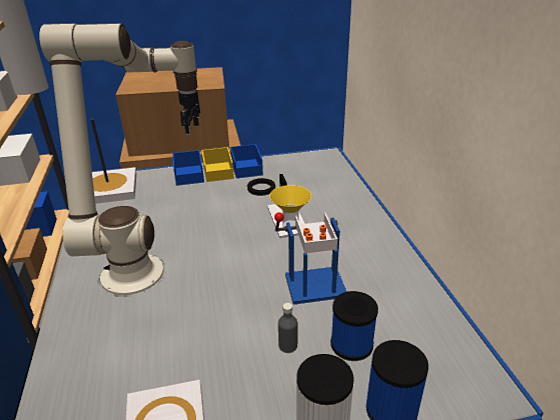

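The scene view shows the stand near (220,260), knob (210,183), funnel (345,225), handle (388,225) and ring (440,212). I'll zoom in for landmarks.

```bash
cat > h.py <<'E'
import numpy as np,cv2,pickle
from scipy.spatial.transform import Rotation as R
def ray(g,p):
    u,v=p; d=np.array([(u-g["cx"])/g["fx"],(v-g["cy"])/g["fy"],1])
    return np.array(g["eye"]),R.from_quat(g["orientation"]).apply(d/np.linalg.norm(d))
def plane(g,p,z):
    e,d=ray(g,p); return e+d*(z-e[2])/d[2]
def tri(*gp):
    A=np.zeros((3,3));b=np.zeros(3);L=[]
    for g,p in gp:
        e,d=ray(g,p);P=np.eye(3)-np.outer(d,d);A+=P;b+=P@e;L.append((e,P))
    x=np.linalg.solve(A,b); return x,[round(float(np.linalg.norm(P@(x-e))),1) for e,P in L]
def proj(g,X):
    c=R.from_quat(g["orientation"]).inv().apply(np.array(X)-g["eye"]); return np.array([g["fx"]*c[0]/c[2]+g["cx"],g["fy"]*c[1]/c[2]+g["cy"]])
def mask(g,lo,hi,box=None):
    m=cv2.inRange(cv2.cvtColor(g["img"],cv2.COLOR_RGB2HSV),np.array(lo),np.array(hi))
    if box:
        x0,y0,x1,y1=box;k=np.zeros_like(m);k[y0:y1,x0:x1]=1;m=m*k
    return m
def blob(m):
    c=max(cv2.findContours(m,cv2.RETR_EXTERNAL,cv2.CHAIN_APPROX_NONE)[0],key=cv2.contourArea);return c
E
python3 - <<'E'
from h import *
d=pickle.load(open("v0.pkl","rb"));np.set_printoptions(precision=1,suppress=True)
boxes={"scene":(170,160,420,325),"side":(240,160,360,310)}
for n,(a,b,c,e) in boxes.items():
    f=3 if n=="scene" else 4
    im=cv2.resize(d[n]["img"][b:e,a:c],None,fx=f,fy=f,interpolation=cv2.INTER_CUBIC)[:,:,::-1]; cv2.imwrite(f"pics/{n}z.png",im)
yl={"scene":(300,190,390,270),"side":(260,180,320,220)}
rd={"scene":(195,165,225,200),"side":(265,205,290,225)}
K=[];F=[]
for n in d:
    g=d[n]
    c=blob(mask(g,(0,150,60),(8,255,255),rd[n]));m=cv2.moments(c);K.append((g,(m["m10"]/m["m00"],m["m01"]/m["m00"])));print(n,"knob",K[-1][1],cv2.contourArea(c))
    c=blob(mask(g,(20,120,60),(35,255,255),yl[n]));print(n,"funnel bbox",cv2.boundingRect(c))
    pts=np.array([plane(g,p,140)[:2] for p in c[:,0]])
    # rim circle extremes: points on plane 140, robust circle fit with min enclosing
    print("  enc circle",cv2.minEnclosingCircle(pts.astype(np.float32)), "x",pts[:,0].min(),pts[:,0].max(),"y",pts[:,1].min(),pts[:,1].max())
print("knob",tri(*K))
E
```

```text
scene knob (209.76923076923077, 181.53146853146853) 71.5
scene funnel bbox (317, 199, 60, 48)
  enc circle ((561.8601684570312, 133.0640411376953), 74.6826171875) x 488.40824195954485 634.244970478555 y 58.833208174210085 206.59918358228606
side knob (278.80065359477123, 216.58496732026143) 51.0
side funnel bbox (269, 185, 42, 28)
  enc circle ((553.2991943359375, 111.69078826904297), 93.33354949951172) x 490.6751029663694 636.6676333749248 y 18.525871611026787 204.99880974927873
knob (array([ 456.9, -177.6,  264.3]), [2.3, 2.3])
```

View pics/scenez.png

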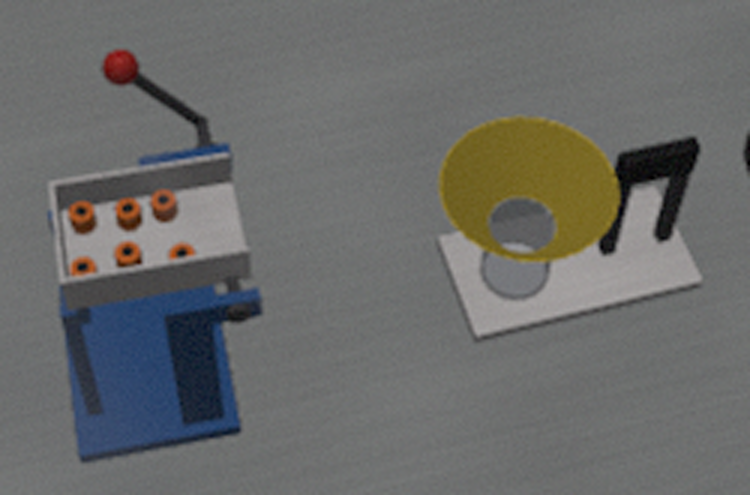

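View pics/sidez.png

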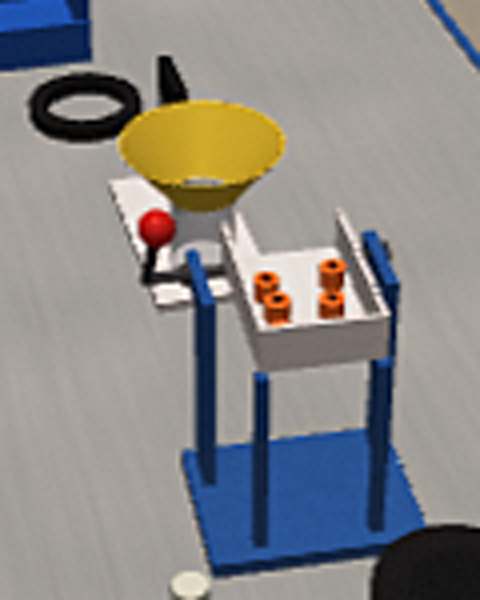

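The crops show foot corners (scene crop (81,458), (240,430); side crop (215,575), (425,525), (183,455)), plate corners and the handle bar. I'll cast rays for them.

Run:
```python
from h import *
d=pickle.load(open("v0.pkl","rb"));np.set_printoptions(precision=1,suppress=True)
S=lambda x,y:(170+(x-1)/3,160+(y-1)/3)
T=lambda x,y:(240+(x-1.5)/4,160+(y-1.5)/4)
s,t=d["scene"],d["side"]
print("foot scene bottom +x: ",[plane(s,S(*p),0)[:2] for p in[(82,460),(241,433)]])
print("foot scene top +x: ",[plane(s,S(*p),15)[:2] for p in[(80,452),(240,426)]])
print("foot side top: ",[plane(t,T(*p),15)[:2] for p in[(212,562),(425,514),(183,452),(370,430)]])
print("tri foot ++ top", tri((s,S(80,452)),(t,T(425,514))))
print("plate scene top",[plane(s,S(*p),12)[:2] for p in[(438,238),(475,333),(701,277)]])
print("plate side top",[plane(t,T(*p),12)[:2] for p in[(160,300),(108,182)]])
print("handle top scene z150",[plane(s,S(*p),150)[:2] for p in[(619,158),(624,166),(697,139),(696,150)]])
# tray side
print("tray top corners side z214",[plane(t,T(*p),214)[:2] for p in[(258,358),(388,320),(223,215),(340,210)]])
print("tray top scene z214",[plane(s,S(*p),214)[:2] for p in[(50,183),(64,280),(248,254),(229,155)]])
for n,bx in(("scene",(370,200,405,250)),):
  m=mask(d[n],(0,0,0),(179,255,45),bx);c=blob(m)
  r=cv2.minAreaRect(c);print(r)
```

```text
foot scene bottom +x:  [array([ 639.3, -271.4]), array([ 649. , -138.5])]
foot scene top +x:  [array([ 639.5, -271. ]), array([ 650.1, -138.8])]
foot side top:  [array([ 476.8, -263.6]), array([ 648.2, -251.5]), array([ 484.1, -135.6]), array([ 638. , -145.4])]
tri foot ++ top (array([ 644.1, -268.5,   28.7]), [2.9, 2.9])
plate scene top [array([509.7,  76.7]), array([613.5,  78.4]), array([610.2, 291.5])]
plate side top [array([511.9,  76.8]), array([504.9, 284. ])]
handle top scene z150 [array([559.6, 211.3]), array([568.4, 212.3]), array([557.5, 282. ]), array([568.2, 276.6])]
tray top corners side z214 [array([ 506., -281.]), array([ 605.9, -260.8]), array([ 526.1, -101.5]), array([ 614.7, -116.6])]
tray top scene z214 [array([ 513.6, -247.1]), array([ 604.2, -249.8]), array([ 616.4, -114.6]), array([ 522.3, -108.5])]
((386.09979248046875, 224.52078247070312), (25.2087459564209, 42.340904235839844), 11.768289566040039)
```

Call:
drive_tool([
  [[4.08,1.67,0],[0,0,0]],
  [[4.08,1.67,0],[0,0,0]],
  [[4.08,1.67,0],[0,0,0]],
  [[4.08,1.67,0],[0,0,0]],
  [[4.08,1.67,0],[0,0,0]],
  [[4.08,1.67,0],[0,0,0]],
  [[4.08,1.67,0],[0,0,0]],
  [[4.08,1.67,0],[0,0,0]],
  [[4.08,1.67,0],[0,0,0]],
  [[4.08,1.67,0],[0,0,0]],
], claw=8.5)

```text
clock: 1.1
position: [562.0, 245.9, 230.9]
ee_rot: [0.977, -0.212, -0.0, 0.0]
contact_force: [0.8, 0.2, 0.7]
gripper_width: 85.1
grasp_force: 0.0
```

Call:
drive_tool([
  [[0,0,0],[0,0,8.1]],
  [[0,0,0],[0,0,8.1]],
  [[0,0,0],[0,0,8.1]],
  [[0,0,0],[0,0,8.1]],
  [[0,0,0],[0,0,8.1]],
  [[0,0,0],[0,0,8.1]],
  [[0,0,0],[0,0,8.1]],
  [[0,0,0],[0,0,8.1]],
  [[0,0,0],[0,0,0]],
  [[0,0,0],[0,0,0]],
])

```text
clock: 2.1
position: [561.0, 247.4, 230.9]
ee_rot: [0.712, -0.702, -0.0, 0.0]
contact_force: [0.0, 0.1, 0.7]
gripper_width: 84.9
grasp_force: 0.0
```

```bash
cat >> h.py <<'E'
def wrist(arm,get_image):
    s=arm.read_state();g=get_image("wrist");M=np.array(g["mount"]);Q=R.from_quat(s["ee_rot"])
    g["eye"]=s["position"]+Q.apply(M[:3,3]);g["orientation"]=(Q*R.from_matrix(M[:3,:3])).as_quat();return g
def st(arm):
    s=arm.read_state();Q=R.from_quat(s["ee_rot"]).as_matrix()
    print("t",round(s["clock"],2),"p",s["position"].round(1),"x",Q[:,0].round(3),"y",Q[:,1].round(3),"z",Q[:,2].round(3),"F",s["contact_force"].round(1),"w",round(s["gripper_width"],1),"gf",round(s["grasp_force"],1),"q",s["joints"].round(2))
    return s
E
python3 - <<'E'
from bench import arm,get_image
from h import *
st(arm);g=wrist(arm,get_image);pickle.dump(g,open("w1.pkl","wb"));cv2.imwrite("pics/w1.png",g["img"][:,:,::-1]);print(g["eye"],g["fx"],g["mount"])
E
```

```text
t 2.1 p [561.  247.4 230.9] x [ 0.015 -1.     0.   ] y [-1.    -0.015  0.001] z [-0.001 -0.    -1.   ] F [0.  0.1 0.7] w 84.9 gf 0.0 q [ 0.68  0.37 -0.02 -0.   -1.18 -0.66]
[562.28630028 164.79817554 372.57229664] 301.8139147157172 [[ 4.96528265e-04 -9.48379128e-01 -3.17138429e-01  8.26245913e+01]
 [ 9.99999833e-01  5.65206758e-04 -1.24557943e-04  6.68071056e-02]
 [ 2.97376937e-04 -3.17138314e-01  9.48379250e-01 -1.41624257e+02]
 [ 0.00000000e+00  0.00000000e+00  0.00000000e+00  1.00000000e+00]]
```

View pics/w1.png

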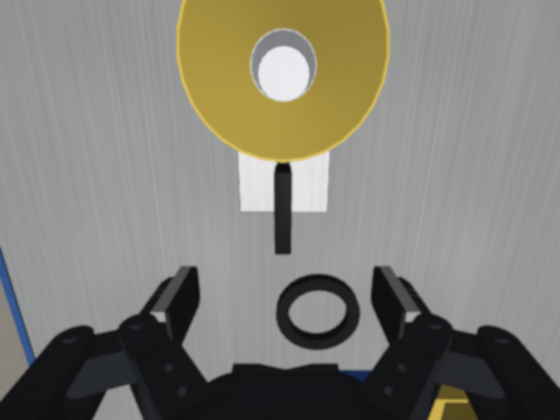

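The wrist view shows the handle bar along column 283 (rows 165–253), centred between the fingers; the ring at (318,312) is beyond it.

Run:
```python
from h import *
d=pickle.load(open("v0.pkl","rb"));g=pickle.load(open("w1.pkl","rb"));np.set_printoptions(precision=1,suppress=True)
s=d["scene"];S=lambda x,y:(170+(x-1)/3,160+(y-1)/3)
print("far end x2:",tri((g,(275.5,253.5)),(s,S(695,151))),tri((g,(291,253.5)),(s,S(697,139))))
for p in[(275,253.5),(291,253.5),(275,166),(291,166)]:print(p,plane(g,p,150)[:2])
m=mask(g,(18,120,60),(38,255,255));c=blob(m)[:,0];c=c[c[:,1]>3]
P=np.array([plane(g,p,140)[:2] for p in c]);P=P[np.hypot(*(P-[562,132]).T)>65]
A=np.c_[2*P,np.ones(len(P))];x=np.linalg.lstsq(A,(P**2).sum(1),rcond=None)[0];print("rim",x[:2],np.sqrt(x[2]+x[0]**2+x[1]**2))
print("plate rear",[plane(g,p,12)[:2] for p in[(241,211),(327,211)]])
```

```text
far end x2: (array([568.3, 277.1, 149.7]), [1.4, 1.4]) (array([555.3, 282.2, 146. ]), [1.6, 1.6])
(275, 253.5) [568.6 278.5]
(291, 253.5) [555.5 278.3]
(275, 166) [569.  206.3]
(291, 166) [557.1 206.1]
rim [564.4 130.6] 73.09180795192619
plate rear [array([615.8, 290. ]), array([507.1, 288.3])]
```

Call:
drive_tool([
  [[0.2,-0.13,2.5],[0,0,0]],
  [[0,0,2.5],[0,0,0]],
  [[0,0,2.5],[0,0,0]],
  [[0,0,2.3],[0,0,0]],
  [[0,0,1.7],[0,0,0]],
  [[0,0,0],[0,0,0]],
  [[0,0,0],[0,0,0]],
])

```text
clock: 2.85
position: [562.9, 245.6, 116.6]
ee_rot: [0.712, -0.702, 0.0, 0.0]
contact_force: [0.4, 0.2, -0.5]
gripper_width: 85.0
grasp_force: 0.0
```

Call:
drive_tool([
  [[0,0,0],[0,0,0]],
  [[0,0,0],[0,0,0]],
  [[0,0,0],[0,0,0]],
  [[0,0,0],[0,0,0]],
  [[0,0,0],[0,0,0]],
  [[0,0,0],[0,0,0]],
  [[0,0,0],[0,0,0]],
  [[0,0,0],[0,0,0]],
  [[0,0,0],[0,0,0]],
  [[0,0,0],[0,0,0]],
], claw=0)

```text
clock: 3.85
position: [563.0, 245.7, 116.7]
ee_rot: [0.711, -0.703, 0.0, -0.001]
contact_force: [2.1, -0.0, 1.2]
gripper_width: 13.4
grasp_force: 61.9
```

Call:
drive_tool([
  [[0,0,-0.2],[0,0,0]],
  [[0,0,0],[0,0,1.8]],
  [[0,0,0],[0,0,1.9]],
  [[0,0,0],[0,0,1.8]],
  [[1,-0.3,0],[0,0,0]],
  [[2,-0.5,0],[0,0,0]],
  [[2.5,-0.5,0],[0,0,0]],
  [[2.5,-0.5,0],[0,0,0]],
  [[2.5,-0.5,0],[0,0,0]],
  [[2.5,-0.5,0],[0,0,0]],
  [[2,-0.4,0],[0,0,0]],
  [[1,-0.25,0],[0,0,0]],
])

```text
clock: 5.05
position: [581.9, 81.4, 117.1]
ee_rot: [-0.676, 0.737, 0.001, -0.001]
contact_force: [-0.5, 2.9, -3.3]
gripper_width: 13.3
grasp_force: 61.2
```

```bash
cat > look.py <<'E'
import sys
from bench import arm,get_image
from h import *
st(arm);k=sys.argv[1];d={n:get_image(n) for n in("scene","side")};d["wrist"]=wrist(arm,get_image)
pickle.dump(d,open(k+".pkl","wb"))
a=cv2.resize(d["scene"]["img"][160:330,160:360],(400,340));b=cv2.resize(d["side"]["img"][170:310,240:380],(340,340))
top=np.hstack([a,b]);w=cv2.resize(d["wrist"]["img"],(340,255));w=cv2.copyMakeBorder(w,0,0,0,400,cv2.BORDER_CONSTANT)
cv2.imwrite(f"pics/{k}.png",np.vstack([top,w])[:,:,::-1])
E
python3 look.py a1
```

```text
t 5.05 p [581.9  81.4 117.1] x [-0.086 -0.996  0.   ] y [-0.996  0.086  0.004] z [-0.004 -0.    -1.   ] F [-0.5  2.9 -3.3] w 13.3 gf 61.2 q [ 0.41  0.43 -0.24 -0.   -0.91 -0.5 ]
```

View pics/a1.png

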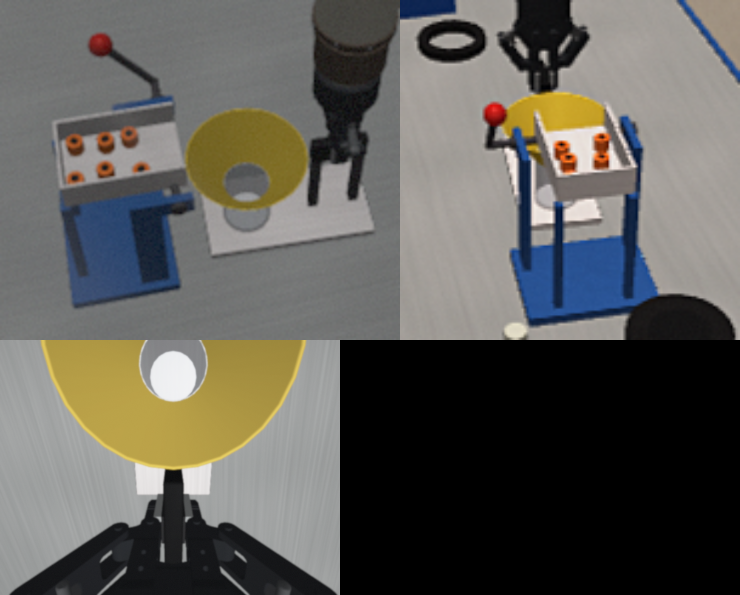

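The composite shows the carrier upright, square to the stand and gapped from the foot (plate corner at crop (212,254), foot corner (178,285)). I'll measure the gap after settling.

Call:
drive_tool([
  [[0,0,0],[0,0,0]],
  [[0,0,0],[0,0,0]],
])

```text
clock: 5.4
position: [582.9, 83.8, 117.6]
ee_rot: [-0.677, 0.736, 0.001, -0.001]
contact_force: [-0.4, 0.1, -6.9]
gripper_width: 13.2
grasp_force: 60.7
```

Run:
```python
from bench import arm,get_image
from h import *
np.set_printoptions(precision=1,suppress=True)
st(arm);g=get_image("scene");pickle.dump(g,open("s2.pkl","wb"))
c=blob(mask(g,(18,120,60),(38,255,255),(240,190,350,290)))[:,0]
P=np.array([plane(g,p,140)[:2] for p in c]);print("rim",cv2.minEnclosingCircle(P.astype(np.float32)))
im=cv2.resize(g["img"][240:315,190:290],None,fx=6,fy=6,interpolation=cv2.INTER_CUBIC)[:,:,::-1];cv2.imwrite("pics/s2.png",im)
```

```text
t 5.4 p [582.9  83.8 117.6] x [-0.1 -1.   0. ] y [-1.   0.1  0. ] z [-0.  0. -1.] F [-0.4  0.1 -6.9] w 13.2 gf 60.7 q [ 0.4  0.4 -0.2 -0.  -0.9 -0.5]
rim ((569.8770751953125, -29.346731185913086), 73.73658752441406)
```

View pics/s2.png

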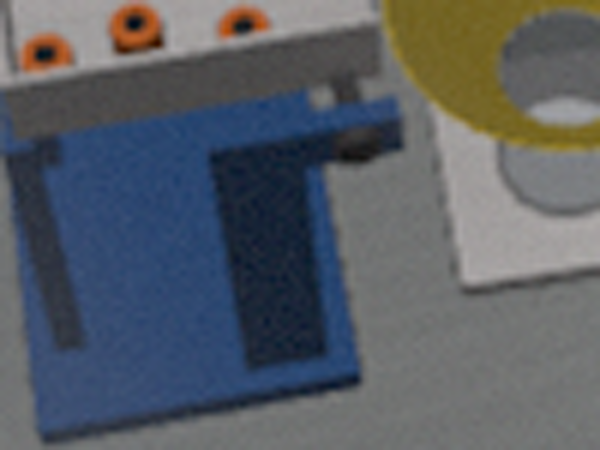

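Foot front edge runs from crop (325,165) to (357,375); plate front edge from (436,115) to (464,287).

Run:
```python
from h import *
g=pickle.load(open("s2.pkl","rb"));np.set_printoptions(precision=1,suppress=True)
S=lambda x,y:(190+(x-2.5)/6,240+(y-2.5)/6)
f=[plane(g,S(*p),15)[:2] for p in[(325,165),(357,375)]];c=[plane(g,S(*p),12)[:2] for p in[(436,115),(464,287)]]
print(f,c)
for e in(f,c):
    v=e[1]-e[0];print(np.degrees(np.arctan2(v[1],v[0])))
v=(f[1]-f[0])/np.linalg.norm(f[1]-f[0]);n=np.array([-v[1],v[0]])
print("gap",[(p-f[0])@n for p in c],"along (plate + corner minus foot + corner)",(c[1]-f[1])@v)
```

```text
[array([ 548.3, -132. ]), array([ 650.9, -140.5])] [array([533.9, -78.9]), array([620.6, -87.4])]
-4.736812825554566
-5.57299433035183
gap [np.float64(51.68108178500928), np.float64(50.410942799392124)] along (plate + corner minus foot + corner) -34.60637410458388
```

Call:
drive_tool([
  [[1,-0.1,0],[0,0,0]],
  [[1,-0.1,0],[0,0,0]],
  [[1,-0.1,0],[0,0,0]],
  [[0.8,-0.1,0],[0,0,0]],
  [[0.5,-0.05,0],[0,0,0]],
  [[0.3,0,0],[0,0,0]],
  [[0,0,0],[0,0,0]],
  [[0,0,0.2],[0,0,0]],
  [[0,0,0],[0,0,0]],
  [[0,0,0],[0,0,0]],
])

```text
clock: 6.45
position: [584.5, 37.2, 116.8]
ee_rot: [-0.677, 0.736, -0.0, 0.0]
contact_force: [0.8, 0.5, -4.2]
gripper_width: 13.2
grasp_force: 61.0
```

```bash
python3 look.py a2
python3 - <<'E'
from h import *
np.set_printoptions(precision=1,suppress=True)
g=pickle.load(open("a2.pkl","rb"))["scene"]
c=blob(mask(g,(18,120,60),(38,255,255),(215,190,350,290)))[:,0]
P=np.array([plane(g,p,140)[:2] for p in c]);print("rim",cv2.minEnclosingCircle(P.astype(np.float32)))
E
```

```text
t 6.45 p [584.5  37.2 116.8] x [-0.083 -0.997  0.   ] y [-0.997  0.083 -0.001] z [ 0.001 -0.    -1.   ] F [ 0.8  0.5 -4.2] w 13.2 gf 61.0 q [ 0.34  0.42 -0.24  0.   -0.9  -0.42]
rim ((571.7426147460938, -75.56497955322266), 73.34357452392578)
```

View pics/a2.png

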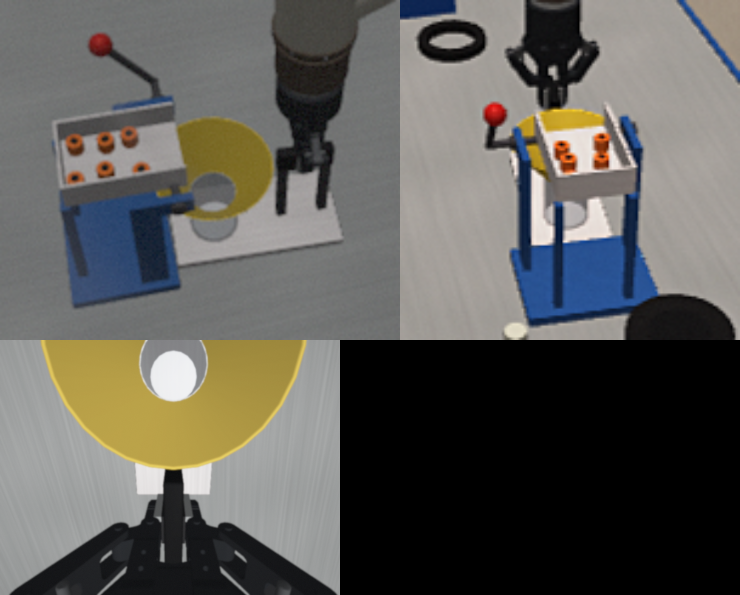

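The funnel axis is at (571.7,-75.6), on the pour spot, with the front edge at the foot. Release and rise.

Call:
drive_tool([
  [[0,0,0.05],[0,0,0]],
  [[0,0,0],[0,0,0]],
])

```text
clock: 6.8
position: [584.5, 37.2, 116.7]
ee_rot: [-0.677, 0.736, -0.0, 0.001]
contact_force: [-0.9, 2.6, 1.6]
gripper_width: 12.8
grasp_force: 61.8
```

Call:
drive_tool([
  [[0,0,0],[0,0,0]],
  [[0,0,0],[0,0,0]],
  [[0,0,0],[0,0,0]],
  [[0,0,0],[0,0,0]],
  [[0,0,0],[0,0,0]],
  [[0,0,0],[0,0,0]],
], claw=8.5)

```text
clock: 7.4
position: [584.2, 36.9, 115.8]
ee_rot: [-0.677, 0.736, -0.0, 0.0]
contact_force: [-0.8, 0.6, 0.2]
gripper_width: 85.3
grasp_force: 0.0
```

Call:
drive_tool([
  [[0,0,-2],[0,0,0]],
  [[0,0,-3],[0,0,0]],
  [[0,0,-4],[0,0,0]],
  [[0,0,-4],[0,0,0]],
  [[0,0,-4],[0,0,0]],
  [[0,0,-4],[0,0,0]],
  [[0,0,-1],[0,0,0]],
])

```text
clock: 8.1
position: [585.8, 36.9, 341.7]
ee_rot: [-0.677, 0.736, -0.003, 0.004]
contact_force: [0.5, 0.1, -0.4]
gripper_width: 85.1
grasp_force: 0.0
```

Call:
drive_tool([
  [[0,0,0],[0,0,8.5]],
  [[0,0,0],[0,0,8.5]],
  [[0,0,0],[0,0,8.5]],
  [[0,0,0],[0,0,8.5]],
  [[0,0,0],[0,0,8.5]],
  [[0,0,0],[0,0,8.5]],
  [[0,0,0],[0,0,8.5]],
  [[0,0,0],[0,0,8.5]],
  [[0,0,0],[0,0,8.5]],
  [[0,0,0],[0,0,8.5]],
  [[0,0,0],[0,0,5]],
  [[0,0,0],[0,0,0]],
])

```text
clock: 9.3
position: [583.9, 36.9, 335.0]
ee_rot: [0.042, 0.999, -0.0, -0.001]
contact_force: [0.1, -0.1, 0.5]
gripper_width: 84.8
grasp_force: 0.0
```

```bash
python3 -c "
from bench import arm,get_image
from h import *
s=st(arm);Q=R.from_quat(s['ee_rot']);print(Q.inv().apply(np.array([457,-177,330])-s['position']))"
```

```text
t 9.3 p [583.9  36.9 335. ] x [-0.996  0.084  0.001] y [ 0.084  0.996 -0.   ] z [-0.001 -0.    -1.   ] F [ 0.1 -0.1  0.5] w 84.8 gf 0.0 q [ 0.34  0.26  0.09 -0.   -1.4  -1.99]
[ 108.49658246 -223.78298864    5.25496383]
```

Call:
drive_tool([
  [[1.5,-3,0],[0,0,0]],
  [[1.9,-4,0],[0,0,0]],
  [[1.9,-4,0],[0,0,0]],
  [[1.9,-4,0],[0,0,0]],
  [[1.9,-4,0],[0,0,0]],
  [[1.7,-3.4,0],[0,0,0]],
  [[0,0,0],[0,0,0]],
  [[0,0,0],[0,0,0]],
], claw=5)

```text
clock: 10.1
position: [457.2, -177.8, 335.7]
ee_rot: [0.042, 0.999, 0.0, 0.0]
contact_force: [0.4, -0.2, 0.6]
gripper_width: 49.7
grasp_force: 0.0
```

```bash
cat > knob.py <<'E'
from bench import arm,get_image
from h import *
np.set_printoptions(precision=1,suppress=True)
s=st(arm);L=[]
for n,g in (("wrist",wrist(arm,get_image)),("scene",get_image("scene")),("side",get_image("side"))):
    pr=proj(g,[457,-150,268]);b=[max(0,int(v)) for v in (pr[0]-200,pr[1]-220,pr[0]+200,pr[1]+220)] if n=="wrist" else [max(0,int(v)) for v in(pr[0]-30,pr[1]-25,pr[0]+30,pr[1]+25)]
    m=mask(g,(0,150,50),(6,255,255),b)
    if m.any():
        c=blob(m);(u,v),r=cv2.minEnclosingCircle(c);
        if r<2: continue
        L.append((g,(u,v)));print(n,round(u,1),round(v,1),"r",round(r,1))
X,e=tri(*L);print("knob",X,e,"in tool",R.from_quat(s["ee_rot"]).inv().apply(X-s["position"]))
E
python3 knob.py
```

```text
t 10.1 p [ 457.2 -177.8  335.7] x [-1.   0.1 -0. ] y [0.1 1.  0. ] z [ 0.  0. -1.] F [ 0.4 -0.2  0.6] w 49.7 gf 0.0 q [-0.   0.1 -0.1 -0.  -1.4 -1.6]
wrist 287.1 220.1 r 17.0
scene 210.0 181.8 r 5.5
side 278.6 216.6 r 4.7
knob [ 456.8 -177.1  263.7] [0.1, 2.0, 2.0] in tool [ 0.5  0.6 72.1]
```

Call:
drive_tool([
  [[0.05,0.05,2.5],[0,0,0]],
  [[0,0,2.5],[0,0,0]],
  [[0,0,2.2],[0,0,0]],
  [[0,0,1.5],[0,0,0]],
  [[0,0,0.5],[0,0,0]],
  [[0,0,0],[0,0,0]],
  [[0,0,0],[0,0,0]],
])

```text
clock: 10.95
position: [458.1, -176.4, 244.6]
ee_rot: [0.041, 0.999, -0.0, 0.001]
contact_force: [-0.2, -0.3, 0.4]
gripper_width: 49.8
grasp_force: 0.0
```

Call:
drive_tool([
  [[0,0,0],[0,0,0]],
  [[0,0,0],[0,0,0]],
  [[0,0,0],[0,0,0]],
  [[0,0,0],[0,0,0]],
], claw=3.4)

```text
clock: 11.35
position: [457.8, -176.6, 244.4]
ee_rot: [0.042, 0.999, 0.0, 0.001]
contact_force: [1.0, 1.3, 1.5]
gripper_width: 34.1
grasp_force: 0.9
```

```bash
python3 knob.py; python3 -c "
import numpy as np
q=np.arange(0,1.3,.1);print((10*np.sin(q-.6)+5.65).round(2),(10*np.cos(q-.6)-8.25).round(2))"
```

```text
t 11.35 p [ 457.8 -176.6  244.4] x [-1.   0.1 -0. ] y [0.1 1.  0. ] z [ 0. -0. -1.] F [1.  1.3 1.5] w 34.1 gf 0.9 q [-0.   0.1 -0.3 -0.  -1.1 -1.6]
wrist 285.9 289.3 r 29.2
scene 209.7 181.9 r 5.4
knob [ 456.3 -176.9  265.4] [0.2, 0.2] in tool [  1.5  -0.4 -21. ]
[ 0.    0.86  1.76  2.69  3.66  4.65  5.65  6.65  7.64  8.61  9.54 10.44
 11.3 ] [0.   0.53 0.96 1.3  1.55 1.7  1.75 1.7  1.55 1.3  0.96 0.53 0.  ]
```

Call:
drive_tool([
  [[0,0.3,0],[0,0,0]],
  [[0,0.3,-0.18],[0,0,0]],
  [[0,0.3,-0.18],[0,0,0]],
  [[0,0.3,-0.17],[0,0,0]],
  [[0,0.3,-0.15],[0,0,0]],
  [[0,0.3,-0.14],[0,0,0]],
  [[0,0.3,-0.14],[0,0,0]],
  [[0,0.3,-0.12],[0,0,0]],
  [[0,0.3,-0.11],[0,0,0]],
  [[0,0.3,-0.1],[0,0,0]],
  [[0,0.3,-0.09],[0,0,0]],
  [[0,0.3,-0.08],[0,0,0]],
])

```text
clock: 12.7
position: [459.5, -143.6, 260.7]
ee_rot: [0.042, 0.999, -0.003, -0.0]
contact_force: [-3.0, -9.3, 7.7]
gripper_width: 34.1
grasp_force: 4.8
```

```bash
python3 look.py t1
```

```text
t 12.7 p [ 459.5 -143.6  260.7] x [-0.996  0.084  0.   ] y [ 0.084  0.996 -0.006] z [-0.001 -0.006 -1.   ] F [-3.  -9.3  7.7] w 34.1 gf 4.8 q [ 0.04  0.12 -0.29  0.01 -1.17 -1.7 ]
```

View pics/t1.png

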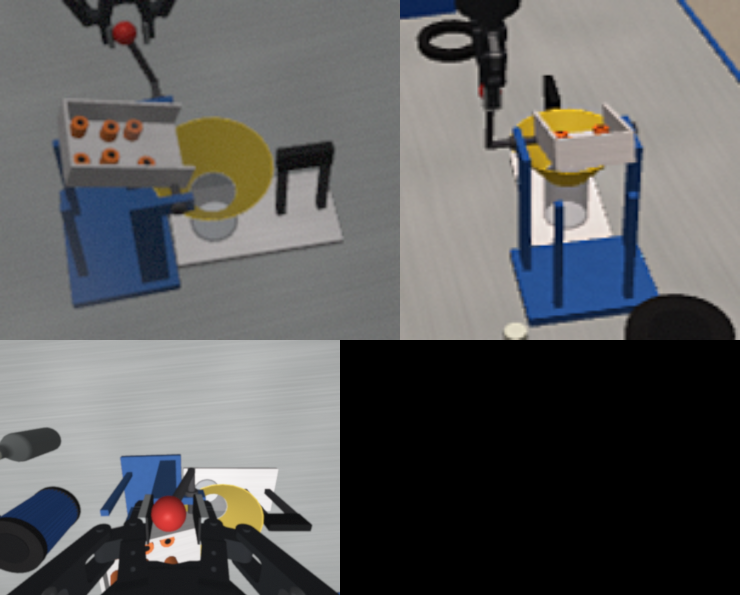

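The tray is tipped about 0.3 rad and the spacers are still in place. I'll go on slowly.

Call:
drive_tool([
  [[0,0.2,-0.05],[0,0,0]],
  [[0,0.2,-0.05],[0,0,0]],
  [[0,0.2,-0.04],[0,0,0]],
  [[0,0.2,-0.03],[0,0,0]],
  [[0,0.2,-0.03],[0,0,0]],
  [[0,0.2,-0.02],[0,0,0]],
  [[0,0.2,-0.02],[0,0,0]],
  [[0,0.2,-0.01],[0,0,0]],
  [[0,0.2,0],[0,0,0]],
  [[0,0.2,0],[0,0,0]],
  [[0,0.2,0],[0,0,0]],
  [[0,0.2,0],[0,0,0]],
])

```text
clock: 14.05
position: [462.2, -118.5, 262.3]
ee_rot: [0.042, 0.999, -0.002, 0.0]
contact_force: [-1.1, -6.0, 3.8]
gripper_width: 34.1
grasp_force: 2.9
```

```bash
cat > spac.py <<'E'
from bench import arm,get_image
from h import *
import sys
st(arm);g=get_image("scene");w=get_image("side")
for n,G,b in(("scene",g,(170,190,300,300)),("side",w,(240,170,360,270))):
    m=mask(G,(5,170,90),(16,255,255),b);k,_,stt,cen=cv2.connectedComponentsWithStats(m)
    print(n,[(cen[i].round(0).tolist(),int(stt[i,4])) for i in range(1,k) if stt[i,4]>3])
c=blob(mask(g,(18,120,60),(38,255,255),(215,190,350,290)))[:,0]
P=np.array([plane(g,p,140)[:2] for p in c]);print("rim",cv2.minEnclosingCircle(P.astype(np.float32)))
E
python3 spac.py
```

```text
t 14.05 p [ 462.2 -118.5  262.3] x [-0.996  0.084 -0.001] y [ 0.084  0.996 -0.004] z [ 0.    -0.004 -1.   ] F [-1.1 -6.   3.8] w 34.1 gf 2.9 q [ 0.09  0.11 -0.29  0.   -1.17 -1.75]
scene [([267.0, 260.0], 34)]
side []
rim ((572.9493408203125, -76.62606048583984), 74.45758056640625)
```

Call:
drive_tool([
  [[0,0.25,0],[0,0,0]],
  [[0,0.25,0],[0,0,0]],
  [[0,0.25,0.03],[0,0,0]],
  [[0,0.25,0.03],[0,0,0]],
  [[0,0.25,0.03],[0,0,0]],
  [[0,0.25,0.05],[0,0,0]],
  [[0,0.25,0.05],[0,0,0]],
  [[0,0.25,0.05],[0,0,0]],
  [[0,0.25,0.07],[0,0,0]],
  [[0,0.25,0.07],[0,0,0]],
  [[0,0,0],[0,0,0]],
  [[0,0,0],[0,0,0]],
])

```text
clock: 15.35
position: [464.3, -91.5, 256.7]
ee_rot: [0.042, 0.999, 0.0, -0.0]
contact_force: [-1.0, -2.3, 1.2]
gripper_width: 34.1
grasp_force: 1.2
```

```bash
python3 spac.py
python3 - <<'E'
from bench import get_image
import cv2,numpy as np
a=cv2.resize(get_image("scene")["img"][180:310,170:350],None,fx=3,fy=3,interpolation=cv2.INTER_CUBIC)[:390]
b=cv2.resize(get_image("side")["img"][175:305,270:350],None,fx=3,fy=3,interpolation=cv2.INTER_CUBIC)
cv2.imwrite("pics/t2.png",np.hstack([a,b])[:,:,::-1])
E
```

```text
t 15.35 p [464.3 -91.5 256.7] x [-0.996  0.084  0.   ] y [0.084 0.996 0.001] z [-0.     0.001 -1.   ] F [-1.  -2.3  1.2] w 34.1 gf 1.2 q [ 0.15  0.1  -0.31 -0.   -1.16 -1.8 ]
scene [([268.0, 261.0], 45)]
side []
rim ((572.8060302734375, -76.57247161865234), 74.31877899169922)
```

View pics/t2.png

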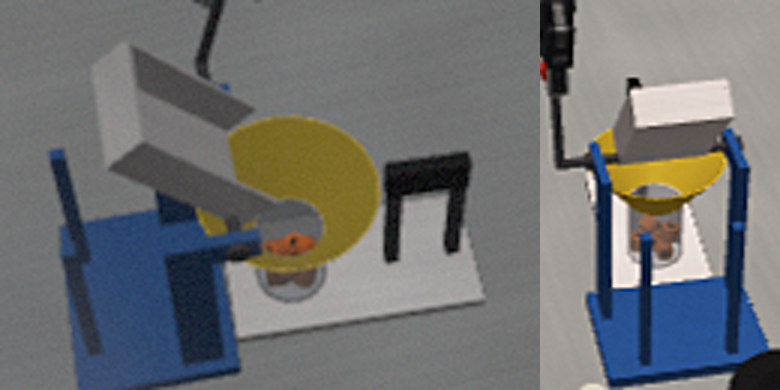

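The view shows the spacers in the tube (side crop (655,235), scene crop (290,245–280)), none on the bench or funnel cone. I'll tip nearly to the stop to shake out any straggler, then check by colour.

Call:
drive_tool([
  [[0,0.25,0.08],[0,0,0]],
  [[0,0.25,0.08],[0,0,0]],
  [[0,0.25,0.1],[0,0,0]],
  [[0,0.25,0.1],[0,0,0]],
  [[0,0.25,0.1],[0,0,0]],
  [[0,0.25,0.12],[0,0,0]],
  [[0,0.25,0.12],[0,0,0]],
  [[0,0.25,0.13],[0,0,0]],
  [[0,0,0],[0,0,0]],
  [[0,0,0],[0,0,0]],
  [[0,0,0],[0,0,0]],
  [[0,0,0],[0,0,0]],
])

```text
clock: 16.75
position: [466.2, -71.9, 248.7]
ee_rot: [0.042, 0.999, 0.0, 0.0]
contact_force: [-1.1, -1.8, 4.5]
gripper_width: 33.9
grasp_force: 1.6
```

```bash
python3 spac.py
python3 - <<'E'
from bench import arm,get_image
from h import *
G={"wrist":wrist(arm,get_image),"scene":get_image("scene"),"side":get_image("side")};pickle.dump(G,open("t3.pkl","wb"))
for n,g in G.items():
    m=mask(g,(3,70,50),(18,255,255)); ax=np.array([572,-76])
    k,l,s,c=cv2.connectedComponentsWithStats(m)
    print(n,"tube base/mouth/funnel px",[proj(g,[572,-76,z]).round(0).tolist() for z in(15,85,140)])
    print([(s[i].tolist(),c[i].round(0).tolist()) for i in range(1,k) if s[i,4]>8 and np.linalg.norm(c[i]-proj(g,[572,-76,85]))<130])
E
```

```text
t 16.75 p [466.2 -71.9 248.7] x [-0.996  0.084 -0.   ] y [0.084 0.996 0.   ] z [ 0.  0. -1.] F [-1.1 -1.8  4.5] w 33.9 gf 1.6 q [ 0.19  0.11 -0.32 -0.   -1.14 -1.85]
scene [([268.0, 261.0], 43)]
side []
rim ((572.8258056640625, -76.43836975097656), 74.3488540649414)
wrist tube base/mouth/funnel px [[289.0, 251.0], [290.0, 278.0], [291.0, 308.0]]
[([290, 239, 8, 2, 9], [293.0, 240.0]), ([265, 255, 42, 13, 121], [290.0, 260.0]), ([252, 269, 4, 4, 9], [254.0, 271.0]), ([260, 289, 51, 28, 149], [288.0, 308.0])]
scene tube base/mouth/funnel px [[267.0, 270.0], [266.0, 255.0], [265.0, 243.0]]
[([257, 257, 19, 9, 104], [266.0, 261.0]), ([268, 270, 6, 5, 12], [271.0, 272.0])]
side tube base/mouth/funnel px [[307.0, 257.0], [307.0, 240.0], [307.0, 227.0]]
[([282, 121, 6, 6, 10], [285.0, 124.0]), ([256, 123, 8, 5, 10], [259.0, 125.0]), ([258, 128, 29, 7, 38], [272.0, 132.0]), ([266, 128, 11, 1, 11], [271.0, 128.0]), ([303, 247, 13, 15, 96], [310.0, 253.0]), ([300, 252, 4, 7, 17], [301.0, 255.0])]
```

Call:
drive_tool([
  [[0,-0.45,0],[0,0,0]],
  [[0,-0.45,-0.15],[0,0,0]],
  [[0,-0.45,-0.2],[0,0,0]],
  [[0,-0.45,-0.2],[0,0,0]],
  [[0,-0.45,-0.17],[0,0,0]],
  [[0,-0.45,-0.14],[0,0,0]],
  [[0,-0.45,-0.12],[0,0,0]],
  [[0,-0.45,-0.1],[0,0,0]],
  [[0,-0.45,-0.07],[0,0,0]],
  [[0,-0.45,-0.05],[0,0,0]],
  [[0,-0.45,-0.02],[0,0,0]],
  [[0,-0.45,0],[0,0,0]],
])

```text
clock: 18.2
position: [461.2, -126.4, 260.8]
ee_rot: [0.042, 0.999, -0.0, -0.0]
contact_force: [0.4, 3.5, 2.6]
gripper_width: 33.9
grasp_force: 1.3
```

Call:
drive_tool([
  [[0,-0.45,0.02],[0,0,0]],
  [[0,-0.45,0.04],[0,0,0]],
  [[0,-0.45,0.06],[0,0,0]],
  [[0,-0.45,0.08],[0,0,0]],
  [[0,-0.45,0.1],[0,0,0]],
  [[0,-0.45,0.13],[0,0,0]],
  [[0,-0.45,0.15],[0,0,0]],
  [[0,-0.45,0.18],[0,0,0]],
  [[0,-0.45,0.2],[0,0,0]],
  [[0,-0.45,0.23],[0,0,0]],
  [[0,-0.45,0.25],[0,0,0]],
  [[0,-0.45,0.25],[0,0,0]],
])

```text
clock: 19.4
position: [457.5, -179.0, 244.6]
ee_rot: [0.042, 0.999, 0.001, 0.001]
contact_force: [-1.3, 18.9, 17.8]
gripper_width: 33.8
grasp_force: 13.4
```

Call:
drive_tool([
  [[0,0,0],[0,0,0]],
  [[0,0,0],[0,0,0]],
  [[0,0,0],[0,0,0]],
])

```text
clock: 19.7
position: [457.5, -178.4, 245.1]
ee_rot: [0.042, 0.999, 0.001, 0.001]
contact_force: [-0.9, 10.1, 7.6]
gripper_width: 33.9
grasp_force: 5.9
```

```bash
python3 knob.py; python3 spac.py
```

```text
t 19.7 p [ 457.5 -178.4  245.1] x [-1.   0.1 -0. ] y [0.1 1.  0. ] z [ 0.  0. -1.] F [-0.9 10.1  7.6] w 33.9 gf 5.9 q [-0.   0.1 -0.3 -0.  -1.1 -1.6]
wrist 289.8 288.6 r 29.0
scene 209.8 181.8 r 5.3
knob [ 456.2 -176.8  265.4] [0.4, 0.4] in tool [  1.4   1.6 -20.4]
t 19.85 p [ 457.5 -178.4  245.1] x [-0.997  0.083 -0.002] y [0.083 0.997 0.002] z [ 0.002  0.002 -1.   ] F [-1.3  7.7  7.9] w 33.9 gf 5.8 q [-0.04  0.14 -0.29 -0.   -1.14 -1.61]
scene [([271.0, 261.0], 23), ([261.0, 261.0], 8)]
side []
rim ((572.8258056640625, -76.43836975097656), 74.3488540649414)
```

The knob is back at its start position. Centre, open and rise.

Call:
drive_tool([
  [[0,0.2,0],[0,0,0]],
  [[0,0,0],[0,0,0]],
  [[0,0,0],[0,0,0]],
  [[0,0,0],[0,0,0]],
], claw=5)

```text
clock: 20.35
position: [456.8, -178.0, 243.6]
ee_rot: [0.042, 0.999, -0.0, -0.001]
contact_force: [-0.6, -0.4, 0.1]
gripper_width: 49.9
grasp_force: 0.0
```

Call:
drive_tool([
  [[0,0,-1.5],[0,0,0]],
  [[0,0,-3],[0,0,0]],
  [[0,0,-3],[0,0,0]],
  [[0,0,-3],[0,0,0]],
  [[0,3.5,0],[0,0,0]],
  [[0,3.5,0],[0,0,0]],
  [[0,3.5,0],[0,0,0]],
  [[0,0,0],[0,0,0]],
  [[0,0,0],[0,0,0]],
])

```text
clock: 21.25
position: [465.9, -72.7, 348.9]
ee_rot: [0.041, 0.999, -0.0, -0.0]
contact_force: [-0.3, -0.0, 0.1]
gripper_width: 49.9
grasp_force: 0.0
```

```bash
python3 knob.py; python3 spac.py
python3 - <<'E'
from bench import arm,get_image
from h import *
a=pickle.load(open("v0.pkl","rb"));G={"wrist":wrist(arm,get_image),"side":get_image("side"),"scene":get_image("scene")}
for n,g in G.items():
    m=mask(g,(3,70,40),(18,255,255));p=[proj(g,[572,-76,z]) for z in(15,50,85)]
    if n!="wrist": m&=((cv2.absdiff(g["img"],a[n]["img"]).max(2)>40)*255).astype(np.uint8)
    k,l,s,c=cv2.connectedComponentsWithStats(m)
    print(n,[q.round(0).tolist() for q in p],[(s[i].tolist(),c[i].round(0).tolist()) for i in range(1,k) if s[i,4]>8])
    if n!="wrist":
        d=(cv2.absdiff(g["img"],a[n]["img"]).max(2)>40).astype(np.uint8);k,l,s,c=cv2.connectedComponentsWithStats(d)
        print("  changes",[s[i].tolist() for i in range(1,k) if s[i,4]>25])
E
```

```text
t 21.25 p [465.9 -72.7 348.9] x [-1.   0.1  0. ] y [ 0.1  1.  -0. ] z [-0. -0. -1.] F [-0.3 -0.   0.1] w 49.9 gf 0.0 q [ 0.2  0.1 -0.1  0.  -1.4 -1.8]
wrist 155.0 213.5 r 17.6
scene 210.0 182.0 r 5.7
side 278.6 216.6 r 4.7
knob [ 456.7 -177.1  263.3] [0.3, 1.7, 1.8] in tool [   0.5 -104.8   85.7]
t 21.4 p [465.9 -73.8 349. ] x [-0.996  0.085  0.   ] y [ 0.085  0.996 -0.   ] z [-0. -0. -1.] F [-0.5 -0.1 -0.1] w 50.1 gf 0.0 q [ 0.19  0.05 -0.13  0.   -1.39 -1.84]
scene [([269.0, 260.0], 38)]
side []
rim ((572.8060302734375, -76.57247161865234), 74.31877899169922)
wrist [[290.0, 224.0], [290.0, 232.0], [290.0, 241.0]] [([275, 225, 31, 24, 452], [288.0, 236.0])]
side [[307.0, 257.0], [307.0, 249.0], [307.0, 240.0]] [([115, 27, 5, 21, 46], [117.0, 36.0]), ([74, 31, 33, 21, 351], [88.0, 39.0]), ([156, 30, 6, 23, 37], [159.0, 40.0]), ([243, 45, 8, 8, 16], [246.0, 48.0]), ([252, 44, 7, 2, 10], [255.0, 44.0]), ([254, 46, 32, 10, 255], [270.0, 51.0]), ([240, 54, 3, 11, 19], [241.0, 59.0]), ([169, 69, 31, 66, 1066], [188.0, 96.0]), ([146, 71, 12, 2, 14], [152.0, 71.0]), ([260, 87, 28, 9, 42], [
[... 552 characters left out ...]
 12, 67], [307, 251, 20, 19, 174], [307, 252, 10, 10, 68]]
scene [[267.0, 270.0], [266.0, 263.0], [266.0, 255.0]] [([364, 0, 1, 11, 11], [364.0, 5.0]), ([462, 20, 39, 18, 342], [481.0, 28.0]), ([477, 68, 17, 19, 66], [486.0, 76.0]), ([258, 258, 18, 8, 90], [267.0, 261.0]), ([268, 270, 6, 5, 14], [271.0, 272.0])]
  changes [[225, 0, 27, 10, 177], [250, 0, 11, 12, 46], [215, 0, 95, 153, 4565], [311, 0, 54, 34, 1245], [455, 1, 49, 58, 1287], [217, 4, 43, 58, 895], [439, 56, 16, 27, 138], [477, 57, 21, 30, 170], [462, 58, 21, 10, 54], [246, 199, 157, 93, 7448], [220, 223, 9, 11, 83], [193, 227, 9, 11, 87], [208, 226, 10, 11, 85], [208, 240, 10, 9, 68], [226, 241, 9, 6, 37], [193, 245, 9, 7, 48]]
```

The six tray places are empty, orange shows only inside the tube, and the carrier and knob are in place.

```bash
python3 -c "
from bench import arm
print(arm.job_done())"
```

```text
the job is handed in; nothing more can be done
None
```

I handed the job in after about 21 s of the 61 s allowed, but no verdict came back. By my last camera measurements, the funnel is centred on the pour spot, the spacers have left the tray and orange shows only in the tube, and the tray is level with the arm clear. I didn't count the six spacers one by one, and I steered clear of the filter, bottle and ring but didn't re-measure them.

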